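# Show a flask's underside flaw to the inspection camera

## Task

Before this vacuum flask is used again we need a picture of the flaw ringed in red under its base: without lifting it off the support ring, first turn the flask until its side arm points straight at the camera, and let go of it standing upright and centred. Then take the round inspection mirror by its blue handle and hold its glass in the open space straight below the red ring, about half-way between the flask and the stand's foot plate, angled so that the camera's lens sees the red ring in the mirror. Finish while still holding the mirror there, steady, in the air and touching nothing else; never touch the flask with the mirror and leave everything else on the bench where it is.

Things in the scene. Friction and masses are not known exactly. Their poses are not given: they have to be found in the camera images.
- flask_neck (a point): clear glass conical vacuum flask with black bung, loose, 0.25 kg, on the ring of a retort stand; this point is on its axis in the middle of its round neck (34 mm wide from 31 mm below to 15 mm above it, side arm apart; then a 40 mm rim; top of the bung 32 mm above it), 121 mm above the flask's underside; the cone widens below to 84 mm at the base. z is up the axis, x along the side arm
- barb_tip (a point): the outer end of the flask's glass side arm (hose barb, 10 mm thick), a level stub 57 mm from the flask's axis to its end, 21 mm below the neck point
- flaw (a point): centre of the flaw, ringed in red (20 mm ring) on the flask's flat underside, 12 mm from the flask's axis on the side of the side arm, facing down; with the flask on the ring it is 140 mm above the bench and can be seen from below through the ring
- ring_centre (a point): centre of the stand's support ring (steel bar 8 mm thick, inside diameter 60 mm, outside 76 mm), at the ring's top, 140 mm above the bench; the flask's axis stands within a few mm of it. The arm of the ring reaches along the stand's own +y to the upright rod
- stand: grey retort stand, fixed; origin on the bench below the ring's centre, z up; foot plate 10 mm thick, reaching 65 mm to its -x and +x, 70 mm to -y, 140 mm to +y; upright rod (12 mm, 303 mm high) 108 mm to +y, with a clamp at the ring's height that stays within 45 mm of the rod; all else under the ring is open
- camera: silver box camera with black lens on a round-footed column, fixed beyond the stand; the frame's origin is on the bench below the ring's centre (not at the camera), x points level from there to the camera, z up. The lens looks back along x; its front glass is centred at x = 190 mm, 70 mm above the bench; all of the camera lies at x = 190 to 304 mm, within 42 mm to the sides, 160 mm high
- aim (a point): an imaginary point in the air, fixed to the camera (66 mm from the ring's vertical line towards the lens, 119 mm above the bench), on the line from the flaw to the lens once the side arm points at the camera: a mirror 70 mm below the flaw reflects the flaw into the lens when the line square to the middle of its face passes through this point
- mirror_face (a point): inspection mirror, loose, 0.09 kg: a round glass of 57 mm diameter, 4 mm thick with its rim, on a steel rod with a blue handle; this point is the centre of the glass's face, z points square out of the face (the reflecting side), y is across the tool. Lying on the bench the face looks up, tilted 22 degrees from level towards the tip, its centre 15 mm up
- mirror_grip (a point): middle of the mirror's blue handle, a square bar 16 x 16 mm and 120 mm long (its long way is this point's x, which points to the glass; z is up as it lies); 160 mm behind the centre of the glass and, as it lies, 8 mm above the bench; a 7 mm steel rod, 100 mm from the handle to the middle of the glass, joins the two
- bench: the white tiled bench, its top at height 0
- spatula: narrow steel laboratory spatula with a wooden handle, 195 mm long, 14 mm wide, lying flat along its x (here the origin is 16 mm from its steel tip, the handle to -x); bystander, loose; origin at the centre of its underside
- jar_a: white sample jar with red lid and yellow dot, 66 mm wide, 63 mm high; bystander, loose; origin at the centre of its underside
- jar_b: white sample jar with red lid and green dot, 66 mm wide, 63 mm high; bystander, loose; origin at the centre of its underside
- jar_c: white sample jar with red lid and yellow dot, 66 mm wide, 63 mm high; bystander, loose; origin at the centre of its underside
- reagent: white reagent bottle with red cap, 68 mm wide, 150 mm high; bystander, loose; origin at the centre of its underside
- dishes: stack of three small clear dishes, 60 mm wide, 39 mm high; bystander, loose; origin at the centre of its underside
Not all that is in view belongs to the job. Leave any orange look-alike of the part that bears flask_neck alone.

How it is judged:
On the way, in this order (a step that is already met when the one before it is completed fails the run):
1. the flask's side arm points at the camera and the flask stands on the ring, upright and let go (x of barb_tip in the frame of camera above 0.03 m and y of barb_tip in the frame of camera between -0.013 and 0.013 m and horizontal distance between flask_neck and ring_centre below 0.012 m and angle between flask_neck's own z axis and vertical below 0.06 rad and height (world z) of flask_neck between 0.256 and 0.266 m and contact force between the fingers and flask below 0.1 N), for 0.3 s.
2. the mirror is lifted off the bench in the fingers (contact force between the fingers and mirror above 1 N and height (world z) of mirror_grip above 0.04 m and contact force between mirror and bench below 0.1 N and contact force between mirror and stand below 0.1 N and contact force between mirror and flask below 0.1 N and contact force between mirror and camera below 0.1 N), for 0.2 s.
At the end, for the whole second after the job is handed in: Flask upright on the ring, let go, centred within 12 mm, side-arm end within 13 mm of the line to the lens. Mirror held still, touching nothing else, glass within 18 mm of straight below the flaw, 55-85 mm up, tilted 34-54 deg, aim point within 14 mm of the line square to the glass in x and y (all of step 1 and contact force between the fingers and mirror above 1 N and contact force between mirror and bench below 0.1 N and contact force between mirror and stand below 0.1 N and contact force between mirror and flask below 0.1 N and contact force between mirror and camera below 0.1 N and horizontal distance between mirror_face and flaw below 0.018 m and height (world z) of mirror_face between 0.055 and 0.085 m and height (world z) of mirror_grip above 0.03 m and x of aim in the frame of mirror_face between -0.014 and 0.014 m and y of aim in the frame of mirror_face between -0.014 and 0.014 m and z of aim in the frame of mirror_face above 0.03 m and angle between mirror_face's own z axis and vertical between 0.593 and 0.943 rad and linear speed of mirror below 0.01 m/s and angular speed of mirror below 0.08 rad/s); the arm keeps its last pose, push and grip.
It fails at once if the flask is tipped over or dropped (angle between flask_neck's own z axis and vertical above 0.35 rad or height (world z) of flask_neck below 0.23 m).
It fails at once if the flask is lifted off the ring (height (world z) of flask_neck above 0.285 m).
It fails at once if the mirror touches the flask (contact force between mirror and flask above 0.5 N).
It fails at once if a bystander on the bench is moved (distance of any of spatula, jar_a, jar_b, jar_c, reagent, dishes from where it was at the start of the episode above 0.02 m).
It also fails if it takes over 61 s, if anything falls off the work surface, if the arm or the gripper's body presses on something with over 40 N, if the wrist force passes 120 N, or if a joint passes its speed limit or range.

## Robot

A 7-joint arm with a two-finger parallel gripper is mounted at the origin on the work surface. World frame = base frame: x ahead of the robot, y to its left, z up, the work surface at z = 0. Lengths are in m, angles in rad, forces in N, time in s.
With the tool pointing down it reaches from about 0.35 to 0.9 m from the base axis. Payload 8.1 kg.
Tool frame: the origin (TCP) lies midway between the tips of the shut fingers; the grasp point (between the pads) lies 19 mm behind it (grasp_offset is the distance from the TCP to the grasp point, in m); x points along the fingers, y is the direction in which the jaws open and shut, and the axes are right-handed (so a half turn about x gives the same grasp; the last joint's range is limited). The gripper opens to 92 mm and grips with 3 to 60 N. Pads are 19 mm wide; open, the fingers measure 130 mm over their backs; the gripper's body (75 mm by 190 mm) begins 47 mm behind the grasp point.
Start: joints at [-1.451, 0.434, 0.025, 1.573, -0.012, 1.134, -0.075], TCP at [0.138, 0.61, 0.227] pointing down, gripper open.
Joint ranges: [-2.62, 2.62], [-0.44, 2.09], [-1.27, 1.32], [0.08, 2.57], [-1.32, 4.46], [0.12, 2], [-2.74, 2.74]. Speed limits (rad/s): [2.22, 2.22, 3.01, 3.01, 3.14, 3.14, 3.14].

## Interface

Orientations are given as [roll, pitch, yaw] about the fixed x, y, z axes, in that order (R = Rz(yaw) Ry(pitch) Rx(roll)).
In Python, from workcell import move_pose, servo_line, move_joints, gripper_to, dwell, inverse_kinematics, camera, PlanningError, close_job, get_time_s, get_qpos, get_joint_vel, get_effort, get_position, get_tcp_rot, get_force, get_ft_torque, get_grip_width, grasp_offset gives the robot as it stands. Calls block until the motion is done:
- move_pose(position, orientation): joint-space move of the TCP to a pose.
- servo_line(position, orientation=None, feed=0.15, stop_force=None): straight line of the TCP; orientation=None keeps the orientation; feed is the mean speed in m/s. With stop_force (N) it stops when the force on the tool has changed by that much, and returns True; else False.
- move_joints(angles): joint-space move.
- gripper_to(opening): finger opening in m; the grip force is fixed at half the most; returns when the fingers have stopped.
- dwell(seconds).
- inverse_kinematics(position, orientation): joint angles nearest the present ones, or None.
- camera(name): name is "scene" or "side" or "wrist"; returns a dict with "color" (400x640x3 uint8, blue, green, red), "z_map" (400x640 float32, m along the optical axis (not along the pixel's ray), 0 where there is no reading), "fx", "fy", "cx", "cy" (pixels), "R" (3x3) and "t" (3): a world point X has camera coordinates R X + t; the wrist camera has in their place "T_tool_cam" (4x4, takes a point from camera to tool coordinates, whose origin is the TCP and whose axes are the tool frame's). Camera axes: x right, y down, z forward; pixel columns grow to the right and rows downward; lengths in m; the calibration is good to about 2 mm. A picture is of the moment at which its call begins: read the wrist's pose just before it.
A pose or a line that the arm cannot do raises PlanningError and nothing moves.
- close_job(): hands the job in, once; it reports no verdict.
Readings, each from a call of its own:
- get_time_s(): time.
- get_qpos(): joint angles.
- get_joint_vel(): joint speeds.
- get_effort(): joint torques, N m.
- get_position(): TCP position.
- get_tcp_rot(): TCP orientation.
- get_force(): force on the tool from outside, world axes, zero at the start.
- get_ft_torque(): the same for the moment, N m.
- get_grip_width(): finger opening in m.
Only numpy, scipy, OpenCV 4.12 (cv2) and the standard library are available. Lean on these libraries where they do the work, as an engineer would, in place of code of your own. Each camera call takes 0.05 s, during which the arm holds its last target. There are 200 camera calls.

## Working session

There is one attempt and no reset: what is moved stays moved. The work goes in short steps, each a Python script; the robot and the scene stay as the last script left them, time stands still between calls to the robot, and variables do not carry over. Pictures are saved under pics/ and viewed, about 8 in all and at most 12, crops included, and the job is handed in when it is done.

```bash
mkdir -p pics; ls
cat > h.py <<'E'
import numpy as np, cv2
from workcell import *
from scipy.spatial.transform import Rotation as Rn
def snap(name,fn):
    c=camera(name); cv2.imwrite('pics/'+fn+'.png',c['color']); np.savez('pics/'+fn+'.npz',**c); return c
def ray(c,u,v):
    d=np.array([(u-c['cx'])/c['fx'],(v-c['cy'])/c['fy'],1.0]); R=c['R']; return -R.T@c['t'], R.T@d
def atz(c,u,v,z):
    o,d=ray(c,u,v); return o+d*(z-o[2])/d[2]
def dep(c,u,v):
    o,d=ray(c,u,v); return o+d*float(c['z_map'][int(v),int(u)])
def proj(c,X):
    p=c['R']@np.asarray(X)+c['t']; return np.array([c['fx']*p[0]/p[2]+c['cx'],c['fy']*p[1]/p[2]+c['cy']])
E
python3 - <<'E'
from h import *
for n in('scene','side'):
    c=snap(n,n+'0'); print(n,c['fx'],c['cx'],c['cy'],-c['R'].T@c['t'],c['R'].round(3).tolist())
print(get_position(),get_tcp_rot(),grasp_offset,get_time_s())
E
```

```text
pics
scene 366.4776003907461 320.64941521427534 205.58831907339237 [1.10123979 0.69814319 0.72296235] [[-0.787, 0.617, -0.01], [0.333, 0.412, -0.848], [-0.519, -0.671, -0.529]]
side 517.1327945014841 319.9564494140971 204.5204370596687 [-0.12602317  0.89089253  1.49714325] [[-0.775, -0.632, 0.017], [-0.493, 0.587, -0.643], [0.396, -0.507, -0.766]]
[0.1380392  0.60909237 0.22604626] [-1.4692241   1.56939165 -1.69203818] 0.0188 0.1
```

View pics/scene0.png

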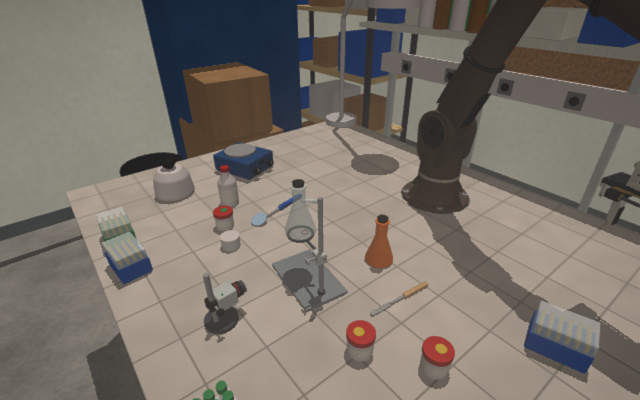

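View pics/side0.png

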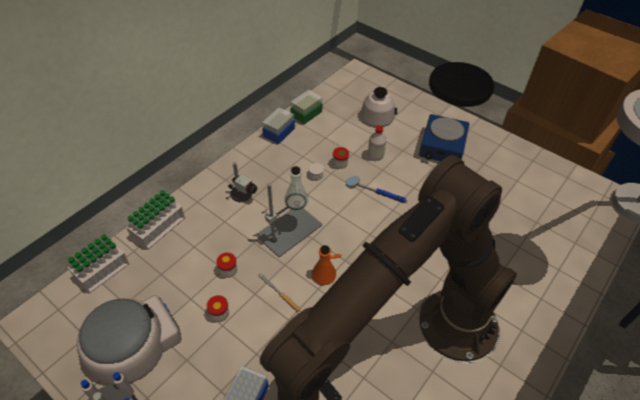

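The clear flask stands on the ring at about (298,215) in scene and (296,188) in side. The orange look-alike, at (380,243) and (324,265), stands on the bench and I'll leave it alone. The mirror is at (260,219) in scene, with its handle at (290,202). Next I'll enlarge both views.

Run:
```python
import cv2
a=cv2.imread('pics/scene0.png')[160:340,190:360]; b=cv2.imread('pics/side0.png')[140:270,220:420]
cv2.imwrite('pics/c1.png',cv2.resize(a,None,fx=3.3,fy=3.3,interpolation=cv2.INTER_CUBIC))
cv2.imwrite('pics/c2.png',cv2.resize(b,None,fx=4,fy=4,interpolation=cv2.INTER_CUBIC))
```

```text
(no output)
```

View pics/c1.png

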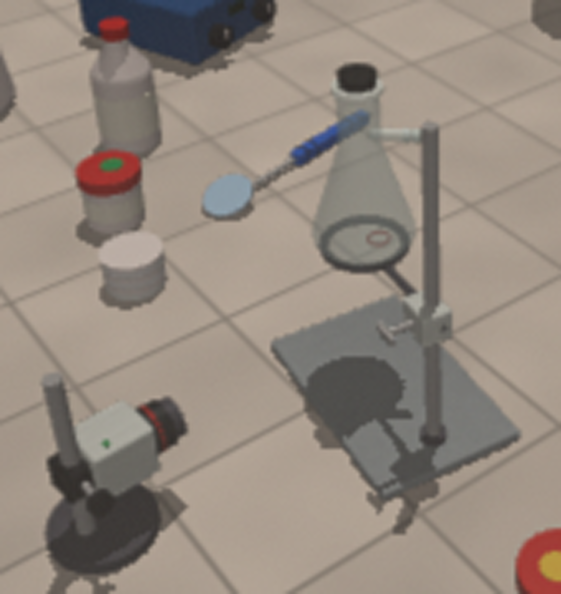

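View pics/c2.png

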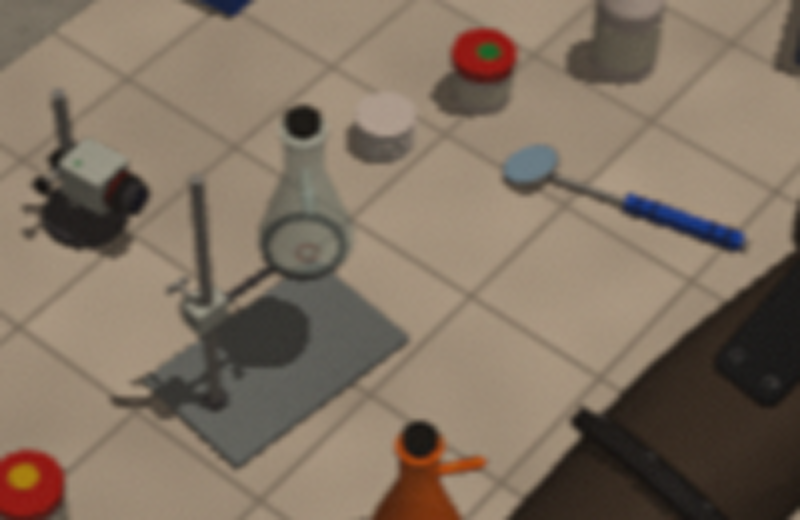

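Run:
```python
from h import *
S=dict(np.load('pics/scene0.npz')); D=dict(np.load('pics/side0.npz'))
s=lambda u,v:(190+u/3.3,160+v/3.3); d=lambda u,v:(220+u/4,140+v/4)
def two(n,a,b,z):
    out=[n]
    if a is not None: out+= [atz(S,*s(*a),z).round(4)]
    if b is not None: out+= [atz(D,*d(*b),z).round(4)]
    if a is not None and b is not None:
        o1,d1=ray(S,*s(*a));o2,d2=ray(D,*d(*b))
        k=np.linalg.lstsq(np.c_[d1,-d2],o2-o1,rcond=None)[0]; p,q=o1+d1*k[0],o2+d2*k[1]
        out+=['tri',((p+q)/2).round(4),np.linalg.norm(p-q).round(4)]
    print(*out)
two('bung',(357,73),(303,122),.293)
two('ring',(365,243),(304,246),.14)
two('flaw',(378,238),(307,252),.14)
two('barb',(420,136),(310,203),.24)
two('rodtop',(430,127),(196,182),.303)
two('rodbase',(433,437),(215,400),.01)
two('lensfront',(174,420),(138,196),.07)
two('colfoot',(103,530),(85,218),.01)
two('coltop',(54,380),(57,95),.16)
two('mface',(228,195),(530,167),.015)
two('mgripfront',(300,152),(628,205),.012)
two('mgripback',(366,116),(742,240),.012)
two('plate',(274,345),(335,283),.01) 
two('plate2',(518,437),(238,467),.01)
two('plate3',(383,494),(150,378),.01)
two('plate4',None,(408,340),.01)
two('jarb',(108,172),(485,53),.063)
two('dishes',(132,247),(386,112),.039)
two('reagent',(115,30),None,.15)
two('orange',None,(420,438),.15)
```

```text
bung [0.6551 0.0315 0.293 ] [0.6458 0.0341 0.293 ] tri [0.6508 0.0279 0.288 ] 0.0047
ring [0.6587 0.0368 0.14  ] [0.6468 0.036  0.14  ] tri [0.6525 0.0291 0.1315] 0.0027
flaw [0.6465 0.0379 0.14  ] [0.6404 0.0394 0.14  ] tri [0.6436 0.0353 0.1359] 0.0028
barb [0.6212 0.0637 0.24  ] [0.6161 0.0613 0.24  ] tri [0.6179 0.0592 0.2367] 0.0002
rodtop [0.6714 0.1414 0.303 ] [0.6607 0.1433 0.303 ] tri [0.6662 0.1371 0.2971] 0.0045
rodbase [0.6702 0.139  0.01  ] [0.664 0.14  0.01 ] tri [0.6672 0.1363 0.0048] 0.0021
lensfront [0.8482 0.0504 0.07  ] [0.8432 0.0445 0.07  ] tri [0.8461 0.0428 0.0643] 0.0029
colfoot [0.9204 0.0603 0.01  ] [0.9029 0.0616 0.01  ] tri [ 0.916   0.0495 -0.0061] 0.0056
coltop [0.9289 0.0548 0.16  ] [0.9222 0.0568 0.16  ] tri [0.9272 0.052  0.1554] 0.0034
mface [ 0.6267 -0.2641  0.015 ] [ 0.6158 -0.2603  0.015 ] tri [ 0.6218 -0.27    0.0071] 0.0061
mgripfront [ 0.5192 -0.2926  0.012 ] [ 0.5155 -0.2837  0.012 ] tri [ 0.5185 -0.2894  0.0102] 0.0071
mgripback [ 0.4161 -0.311   0.012 ] [ 0.407  -0.3172  0.012 ] tri [ 0.4092 -0.322   0.005 ] 0.0014
plate [ 0.7114 -0.037   0.01  ] [ 0.6693 -0.0303  0.01  ] tri [ 0.6929 -0.0612 -0.0246] 0.0168
plate2 [0.6166 0.1818 0.01  ] [0.6005 0.18   0.01  ] tri [ 0.6075  0.1727 -0.0037] 0.0014
plate3 [0.7371 0.1621 0.01  ] [0.7248 0.1593 0.01  ] tri [ 0.7313  0.1537 -0.0013] 0.0001
plate4 [ 0.5752 -0.022   0.01  ]
jarb [ 0.7323 -0.3112  0.063 ] [ 0.7176 -0.3166  0.063 ] tri [ 0.7256 -0.3281  0.0508] 0.0021
dishes [ 0.7587 -0.2116  0.039 ] [ 0.7555 -0.2091  0.039 ] tri [ 0.7577 -0.2121  0.0371] 0.0026
reagent [ 0.6523 -0.4335  0.15  ]
orange [0.4401 0.134  0.15  ]
```

Positions, averaged over both views:

| Item | Position / direction |
|---|---|
| Ring and flask axis | about (0.651, 0.033) |
| Lens | (0.846, 0.047), so the camera lies at about 4° |
| Barb | points at about 138° |
| Mirror grip | (0.464, -0.301), yaw about 14° |

I'll plan the neck grasp with a roughly -134° turn and go above the flask.

```bash
cat >> h.py <<'E'
def tool(psi,lean=0.0,about=None):
    """tool down, jaws along psi(deg); lean (deg): rotate about horizontal jaw axis"""
    p=np.radians(psi); y=np.array([np.cos(p),np.sin(p),0]); x=np.array([0,0,-1.]); z=np.cross(x,y)
    M=Rn.from_rotvec(np.radians(lean)*y).as_matrix()@np.c_[x,y,z]
    return M
def rpy(M): return Rn.from_matrix(M).as_euler('xyz').tolist()
E
python3 - <<'E'
from h import *
for s in (48,228):
    print(s)
    for d in range(0,-136,-27):
        q=inverse_kinematics([.65,.032,.246],rpy(tool(s+d))); print(d, None if q is None else np.round(q,2))
# raise first
p=get_position(); servo_line([p[0],p[1],.42],feed=.3)
for s in (48,228):
    for z in (.40,.42): print(s,z,np.round(inverse_kinematics([.65,.032,z],rpy(tool(s))),2) if inverse_kinematics([.65,.032,z],rpy(tool(s))) is not None else None)
print(get_time_s())
E
```

```text
48
0 [-0.54  0.51  0.65  1.51 -0.32  1.22  0.99]
-27 [-0.59  0.53  0.74  1.52 -0.37  1.23  0.57]
-54 [-0.65  0.56  0.84  1.52 -0.43  1.25  0.15]
-81 [-0.67  0.57  0.88  1.52 -0.46  1.26 -0.3 ]
-108 [-0.68  0.58  0.91  1.53 -0.47  1.27 -0.75]
-135 [-0.67  0.57  0.88  1.52 -0.46  1.26 -1.24]
228
0 [-0.78  0.68  1.15  1.53 -0.63  1.34 -1.87]
-27 [-0.78  0.68  1.15  1.53 -0.63  1.34 -2.34]
-54 [ 0.47  0.68 -1.07  1.42  0.6   1.39  2.44]
-81 [-0.31  0.47  0.27  1.49 -0.13  1.2   2.55]
-108 [-0.4   0.48  0.42  1.5  -0.2   1.2   2.14]
-135 [-0.47  0.49  0.52  1.51 -0.26  1.21  1.72]
48 0.4 [-0.62  0.48  0.84  1.24 -0.35  1.57  1.01]
48 0.42 [-0.62  0.48  0.86  1.2  -0.36  1.61  1.01]
228 0.4 [-0.74  0.58  1.15  1.25 -0.52  1.62 -1.99]
228 0.42 [-0.73  0.57  1.15  1.21 -0.52  1.67 -2.  ]
0.8917<sys>:0: UserWarning: Gimbal lock detected. Setting third angle to zero since it is not possible to uniquely determine all angles.
```

```bash
sed -i '1i import warnings; warnings.filterwarnings("ignore")' h.py
python3 - <<'E'
from h import *
move_pose([.65,.032,.40],rpy(tool(48)))
p=get_position();M=Rn.from_euler('xyz',get_tcp_rot()).as_matrix()
c=camera('wrist'); T=np.array(c['T_tool_cam']); W=np.eye(4);W[:3,:3]=M;W[:3,3]=p; X=W@T
c['R']=X[:3,:3].T; c['t']=-X[:3,:3].T@X[:3,3]; np.savez('pics/w1.npz',**c)
print(p,X.round(3).tolist(),c['fx'],get_time_s())
cv2.imwrite('pics/w1.png',c['color'])
print(proj(c,[.65,.032,.293]),proj(c,[.65,.032,.14]),proj(c,[.607,.07,.24]))
E
```

```text
[0.65002275 0.03333414 0.39984821] [[0.668, 0.719, 0.194, 0.597], [0.745, -0.644, -0.175, 0.08], [-0.001, 0.261, -0.965, 0.557], [0.0, 0.0, 0.0, 1.0]] 281.6021240905255 3.6667
[317.78125885 196.95740586] [317.90871132 170.35014647] [317.46003561 133.93717337]
```

View pics/w1.png

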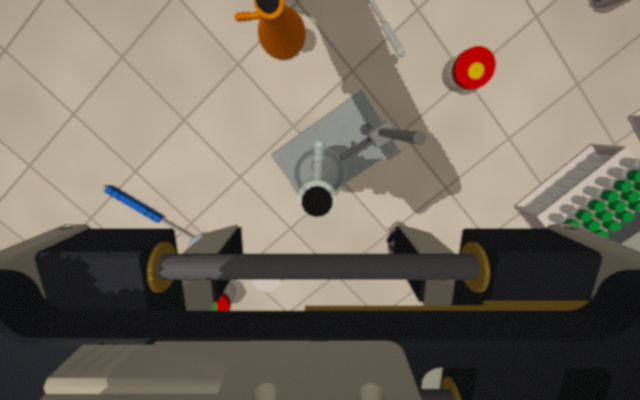

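Wrist view: the bung is at (317,201), the ring centre at about (319,168) and the barb tip at about (318,143). The barb runs straight up the image, so the jaws are already square to it.

Run:
```python
from h import *
c=dict(np.load('pics/w1.npz'))
print('bung',atz(c,317,201,.293),'ring',atz(c,319,168.5,.14),'barb',atz(c,318,143,.245),'rodtop',atz(c,419,138,.303),'mirror',atz(c,106,189,.012),atz(c,160,217,.012))
im=cv2.imread('pics/w1.png')[80:260,230:450]; cv2.imwrite('pics/w1c.png',cv2.resize(im,None,fx=3.6,fy=3.3,interpolation=cv2.INTER_CUBIC))
```

```text
bung [0.65252557 0.02871383 0.293     ] ring [0.64901197 0.0350715  0.14      ] barb [0.6144161  0.06415137 0.245     ] rodtop [0.6675069  0.13628857 0.303     ] mirror [ 0.41280958 -0.3213804   0.012     ] [ 0.52250343 -0.28705608  0.012     ]
```

View pics/w1c.png

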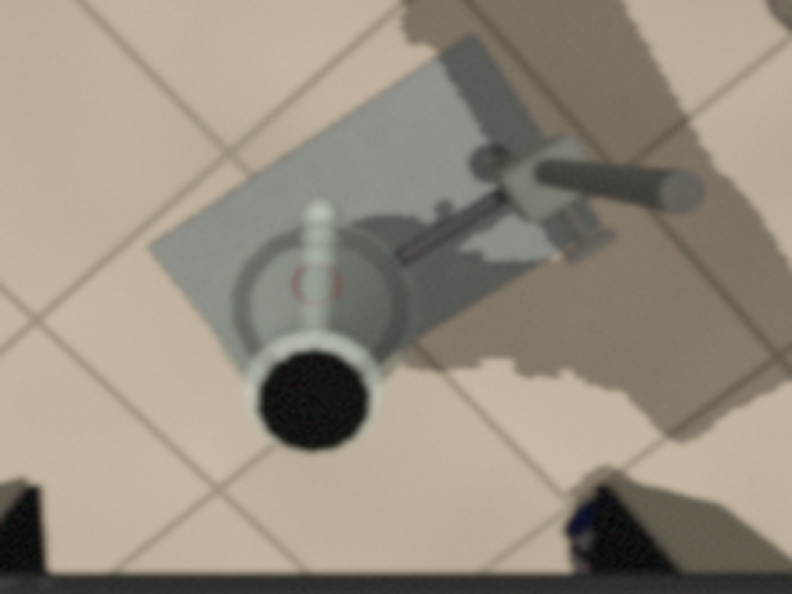

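Run:
```python
from h import *
R0=rpy(tool(48))
servo_line([.652,.030,.40],R0,feed=.15)
print(servo_line([.652,.030,.246],R0,feed=.12,stop_force=10),get_position(),get_force())
gripper_to(.03); print('w',get_grip_width(),get_force())
q=list(get_qpos())
for k in range(3):
    q[6]-=np.radians(132.5/3); move_joints(q); print(get_position(),get_force(),get_ft_torque(),get_grip_width())
M=Rn.from_euler('xyz',get_tcp_rot()).as_matrix(); print(M[:,1],np.degrees(np.arctan2(M[1,1],M[0,1])))
a=snap('scene','s2'); b=snap('side','d2'); print(get_time_s())
A=cv2.resize(a['color'][160:340,190:370],None,fx=2.2,fy=2.2,interpolation=cv2.INTER_CUBIC)
B=cv2.resize(b['color'][150:270,220:340],None,fx=3.3,fy=3.3,interpolation=cv2.INTER_CUBIC)
cv2.imwrite('pics/c3.png',np.hstack([A,B]))
```

```text
False [0.65241672 0.02987091 0.24675573] [-0.07867333  0.62874536 -0.5475889 ]
w 0.0382315994026866 [-0.38544403 -0.50256057 -0.04987388]
[0.65194731 0.02990388 0.24598137] [-0.34670597 -0.30054867 -0.49414653] [-0.08812945  0.06522407 -0.08398986] 0.038022229985520684
[0.65192372 0.02985586 0.24596004] [ 0.22823055  0.69653613 -0.35914131] [-0.06467586  0.11754798 -0.06064221] 0.038303796773960806
[0.65192196 0.02988535 0.24598292] [ 0.4508965   0.32552006 -0.75603388] [ 0.00035793  0.14211019 -0.03232898] 0.03771409922595245
[ 9.90138691e-02 -9.95086052e-01  4.97407553e-05] -84.31761247966023
8.65
```

View pics/c3.png

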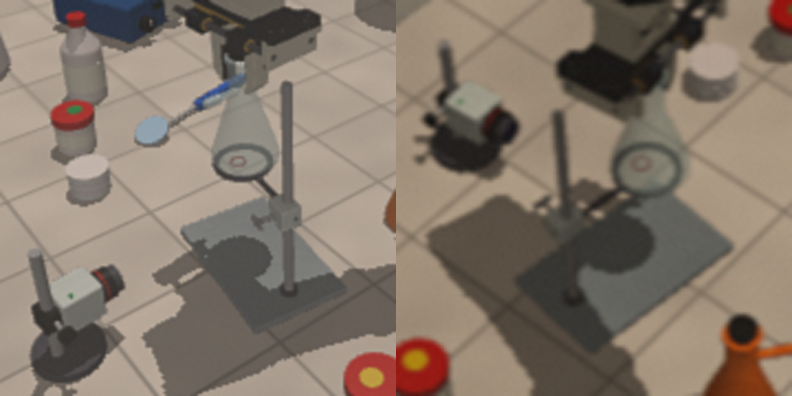

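The flask turned with the gripper, and the flaw now sits on the camera side of the ring. I'll release, rise and check from above.

```bash
cat >> h.py <<'E'
def wsnap(fn):
    p=get_position();M=Rn.from_euler('xyz',get_tcp_rot()).as_matrix()
    c=camera('wrist'); T=np.array(c['T_tool_cam']); W=np.eye(4);W[:3,:3]=M;W[:3,3]=p; X=W@T
    c['R']=X[:3,:3].T; c['t']=-X[:3,:3].T@X[:3,3]; np.savez('pics/%s.npz'%fn,**c); cv2.imwrite('pics/%s.png'%fn,c['color']); return c
E
python3 - <<'E'
from h import *
gripper_to(.09); print(get_grip_width(),get_force())
p=get_position(); servo_line([p[0],p[1],.40],feed=.12)
c=wsnap('w2'); print(get_time_s())
for X in ([.652,.030,.293],[.651,.033,.14],[.709,.035,.24],[.846,.047,.07]): print(proj(c,X))
cv2.imwrite('pics/w2c.png',cv2.resize(c['color'][0:240,200:440],None,fx=2.5,fy=2.5,interpolation=cv2.INTER_CUBIC))
E
```

```text
0.08964224217393901 [-0.18464106 -0.0208755   0.55739123]
11.1
[317.21791407 195.52283419]
[315.36626368 169.6131564 ]
[317.73575533 132.52589912]
[318.53285736  36.8933144 ]
```

View pics/w2c.png

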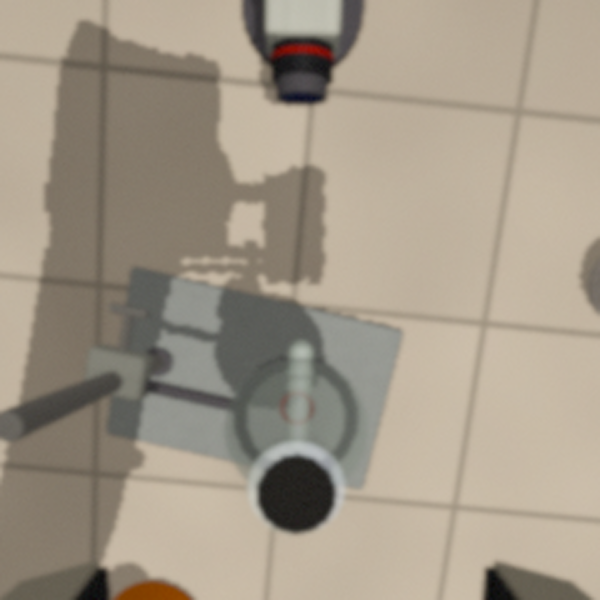

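Run:
```python
from h import *
c=dict(np.load('pics/w2.npz')); f=lambda u,v,z: atz(c,200+u/2.5,v/2.5,z).round(4)
print('bung',f(296,494,.293),'barb',f(302,343,.24),'ring',f(295,412,.14),'flaw',f(297,408,.14),'lens',f(300,97,.07),'lensaxis',f(303,45,.09),'rodtop',f(8,427,.303))
L=f(300,97,.07);
for r in ('ring',(.651,.033)),:
    pass
for o in (f(295,412,.14),np.array([.651,.033,0])):
    d=L-o; a=np.arctan2(d[1],d[0]); b=f(302,343,.24)-o
    print(np.degrees(a),np.linalg.norm(d[:2]), -np.sin(a)*b[0]+np.cos(a)*b[1])
```

```text
bung [0.65   0.0287 0.293 ] barb [0.7043 0.0312 0.24  ] ring [0.6586 0.0298 0.14  ] flaw [0.661  0.0288 0.14  ] lens [0.8436 0.0445 0.07  ] lensaxis [0.8659 0.0451 0.09  ] rodtop [0.6678 0.1354 0.303 ]
4.543146200815342 0.18558310806751788 -0.0022242864897478827
3.4170306233902523 0.19294302267768068 -0.004973644481578908
```

The barb end is about 2–5 mm off the lens line and the flask is centred within about 4 mm, so step 1 looks met. Next I'll check the mirror poses with IK and look at the mirror from close by.

```bash
cat >> h.py <<'E'
FACE=np.array([.162-.002,0,.007])
def final(face,aim,yaw,psi,lean,tcp_in_grip):
    d=aim-face; a=np.arctan2(d[1],d[0]); t=np.arctan2(np.hypot(d[0],d[1]),d[2])
    G1=Rn.from_euler('ZY',[a,t-np.radians(22)]).as_matrix(); G0=Rn.from_euler('z',yaw,degrees=True).as_matrix()
    M=G1@G0.T@tool(psi,lean); grip=face-G1@FACE
    return grip+G1@tcp_in_grip, M
E
python3 - <<'E'
from h import *
face=np.array([.662,.030,.070]); aim=np.array([.718,.035,.119]); yaw=15
for psi,lean in ((yaw-90,10),(yaw+90,-10)):
    M=tool(psi,lean); print(psi,M[:,0])
    for P,MM in [([.465,-.302,.15],M),([.465,-.302,.005],M),final(face,aim,yaw,psi,lean,np.array([0,0,-.003])),final(face-[0,.16,0],aim-[0,.16,0],yaw,psi,lean,np.array([0,0,-.003]))]:
        q=inverse_kinematics(list(P),rpy(MM)); print(np.round(P,3),MM[:,0].round(2),None if q is None else np.round(q,2))
psi,lean=-75,10
if inverse_kinematics([.465,-.302,.30],rpy(tool(psi,lean))) is not None:
    move_pose([.465,-.302,.30],rpy(tool(psi,lean))); servo_line([.465,-.302,.15],feed=.2)
    c=wsnap('w3'); print(get_time_s(),proj(c,[.465,-.302,.016]))
E
```

```text
-75 [ 0.16773126  0.04494346 -0.98480775]
[ 0.465 -0.302  0.15 ] [ 0.17  0.04 -0.98] [-0.03  0.43  0.81  1.99 -0.62  0.84 -0.18]
[ 0.465 -0.302  0.005] [ 0.17  0.04 -0.98] [ 0.27  0.6   0.41  2.08 -0.8   0.52 -0.  ]
[0.515 0.017 0.134] [-0.29 -0.03 -0.96] [-0.62  0.64  0.77  1.74 -0.39  1.25 -1.19]
[ 0.515 -0.143  0.134] [-0.29 -0.03 -0.96] [-0.37  0.67  0.8   1.71 -0.35  1.24 -0.95]
105 [ 0.16773126  0.04494346 -0.98480775]
[ 0.465 -0.302  0.15 ] [ 0.17  0.04 -0.98] [ 1.32  0.57 -1.06  1.89  0.52  0.87  1.88]
[ 0.465 -0.302  0.005] [ 0.17  0.04 -0.98] [-0.11  0.83  1.03  2.11 -1.25  0.89 -2.73]
[0.515 0.017 0.134] [-0.29 -0.03 -0.96] [-0.19  0.53  0.09  1.71 -0.06  1.2   1.58]
[ 0.515 -0.143  0.134] [-0.29 -0.03 -0.96] [0.04 0.56 0.14 1.67 0.   1.2  1.82]
13.5167 [316.64888086 210.74410463]
```

View pics/w3.png

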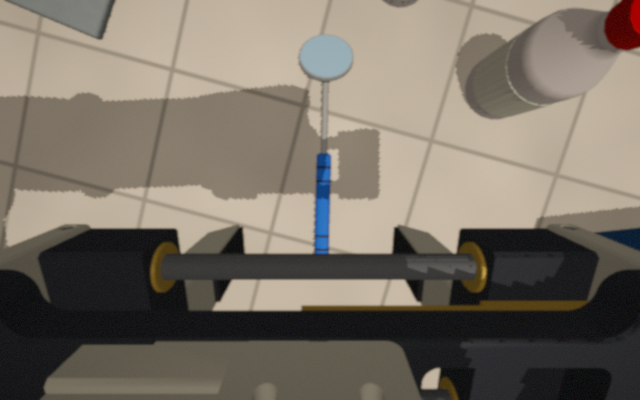

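The handle runs from its front end at (323,154) to (321.5,250), with the glass centre at (326,57). It is nearly aligned with the jaws.

Run:
```python
from h import *
c=dict(np.load('pics/w3.npz'))
a=atz(c,323,154,.014); b=atz(c,321.5,250,.016); g=atz(c,326,57,.015)
print(a,b,g)
y=np.arctan2((g-b)[1],(g-b)[0]); u=np.array([np.cos(y),np.sin(y),0])
gp=a-u*.06; gp2=g-u*.16; print(np.degrees(y),gp,gp2)
```

```text
[ 0.52546176 -0.29281139  0.014     ] [ 0.42457095 -0.31832134  0.016     ] [ 0.6218791  -0.26995746  0.015     ]
13.772707843280402 [ 0.46718689 -0.30709564  0.014     ] [ 0.46647945 -0.30804879  0.015     ]
```

Run:
```python
from h import *
psi,lean=-76.2,10; R=rpy(tool(psi,lean)); g=[.467,-.3075]
servo_line([*g,.06],R,feed=.12)
print(servo_line([*g,.005],R,feed=.06,stop_force=8),get_position(),get_force())
gripper_to(.0); print('w',get_grip_width(),get_force())
p0=get_position()
servo_line([g[0],g[1],.12],R,feed=.1); print(p0,get_position(),get_grip_width(),get_force(),get_time_s())
c=wsnap('w4'); a=snap('scene','s4'); b=snap('side','d4')
A=cv2.resize(a['color'][150:300,200:400],(400,300),interpolation=cv2.INTER_CUBIC)
B=cv2.resize(b['color'][120:270,300:500],(400,300),interpolation=cv2.INTER_CUBIC)
W=cv2.resize(c['color'][0:300,70:570],(500,300))
cv2.imwrite('pics/c4.png',np.vstack([np.hstack([A,B]),np.hstack([W,np.zeros((300,300,3),np.uint8)])]))
print(proj(c,np.array([*g,.0])+[.155,.038,.13]))
```

```text
False [ 0.46715464 -0.30772198  0.00529275] [ 0.29828462 -0.391686   -0.11784227]
w 0.015839450693775358 [-0.41435358  0.87525301 -0.0942396 ]
[ 0.46698332 -0.30747414  0.00498568] [ 0.46670029 -0.30722078  0.11944653] 0.015811946108239543 [ 0.36820372  0.51875466 -1.22082411] 17.925
[317.66872725 -60.01776153]
```

View pics/c4.png

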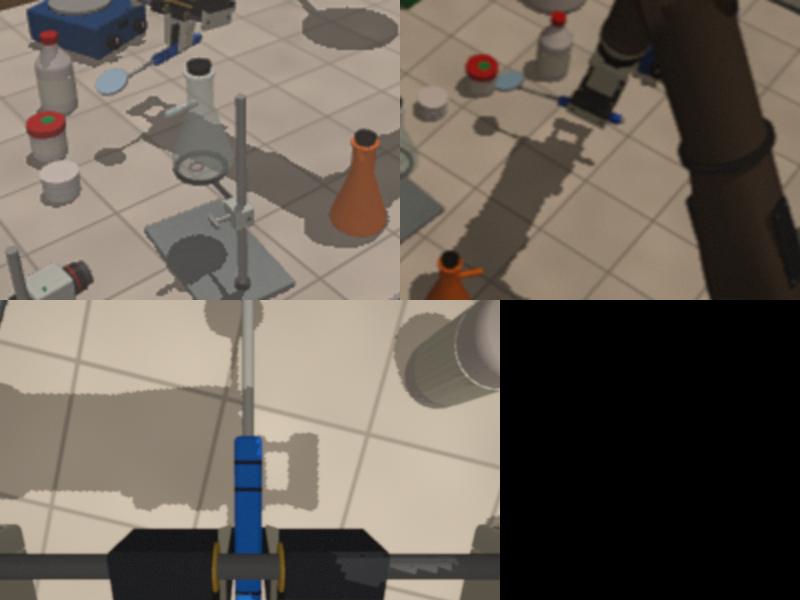

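The mirror is held in the air with the handle square in the jaws. I'll check for sag, then go to the pose beside the ring and slide in.

Run:
```python
from h import *
S=dict(np.load('pics/s4.npz'));D=dict(np.load('pics/d4.npz'))
o1,d1=ray(S,256,190.5);o2,d2=ray(D,355,160);k=np.linalg.lstsq(np.c_[d1,-d2],o2-o1,rcond=None)[0]
print('face tri',(o1+d1*k[0]+o2+d2*k[1])/2,'expected .622 -.269 .129')
psi,lean,yaw=-76.2,10,13.8
face=np.array([.662,.030,.070]); aim=np.array([.718,.035,.119]); tg=np.array([0,0,-.003])
P,M=final(face,aim,yaw,psi,lean,tg); R=rpy(M); print(P,M[:,0])
off=np.array([0,-.17,0])
move_pose(list(P+off+[0,0,.06]),R)
servo_line(list(P+off),R,feed=.12)
print(get_position(),get_force(),get_grip_width(),get_time_s())
a=snap('scene','s5'); b=snap('side','d5')
A=cv2.resize(a['color'][150:310,190:390],(500,400),interpolation=cv2.INTER_CUBIC)
B=cv2.resize(b['color'][130:290,240:360],(300,400),interpolation=cv2.INTER_CUBIC)
cv2.imwrite('pics/c5.png',np.hstack([A,B]))
```

```text
face tri [ 0.62144475 -0.27168578  0.12286547] expected .622 -.269 .129
[0.51540091 0.0169108  0.13354037] [-0.28999568 -0.02589247 -0.95667763]
[ 0.51526847 -0.15387229  0.13398006] [ 0.48219049  0.66803537 -0.02060666] 0.015583941186009628 19.4833
```

View pics/c5.png

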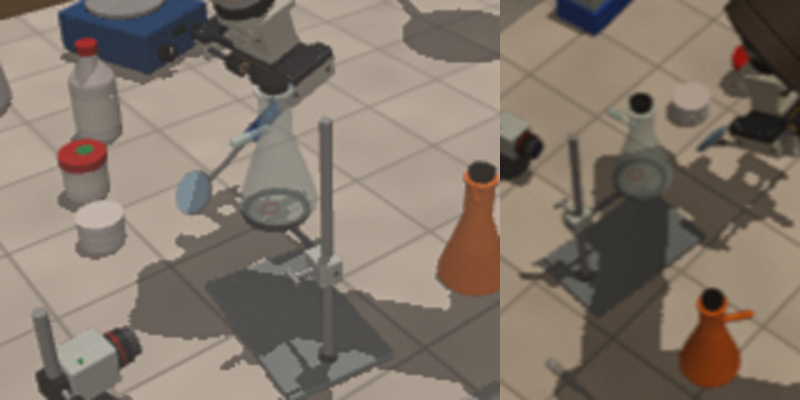

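The glass hangs at (267,227) in scene, clear of the ring and facing the camera, with no sag beyond the triangulation bias. I'll slide in under the ring.

Run:
```python
from h import *
S=dict(np.load('pics/s5.npz')); print('face pre',atz(S,267.6,226.8,.07),'exp .662 -.14')
psi,lean,yaw=-76.2,10,13.8
face=np.array([.662,.030,.070]); aim=np.array([.718,.035,.119]); tg=np.array([0,0,-.003])
P,M=final(face,aim,yaw,psi,lean,tg); R=rpy(M)
print(servo_line(list(P),R,feed=.06,stop_force=6)); dwell(.5)
p=get_position(); print(p-P,get_force(),get_grip_width(),np.abs(get_joint_vel()).max(),get_time_s())
a=snap('scene','s6'); b=snap('side','d6'); c=wsnap('w6')
A=cv2.resize(a['color'][170:290,220:370],(500,400),interpolation=cv2.INTER_CUBIC)
B=cv2.resize(b['color'][150:270,250:340],(300,400),interpolation=cv2.INTER_CUBIC)
cv2.imwrite('pics/c6.png',np.hstack([A,B]))
print('scene exp face',(proj(a,face)-[220,170])*10/3,'flaw',(proj(a,[.662,.030,.14])-[220,170])*10/3)
print('side exp face',(proj(b,face)-[250,150])*10/3+[500,0],'flaw',(proj(b,[.662,.030,.14])-[250,150])*10/3+[500,0])
```

```text
face pre [ 0.66448627 -0.13556511  0.07      ] exp .662 -.14
False
[-7.30677290e-06 -2.28741280e-06 -2.95986806e-06] [ 0.14153106  0.09231197 -1.41751459] 0.015859305070691356 0.0027614366349881605 23.0667
scene exp face [264.01088842 277.40048883] flaw [260.48328626 209.71216625]
side exp face [647.42175633 203.81802794] flaw [646.02942492 161.10518374]
```

View pics/c6.png

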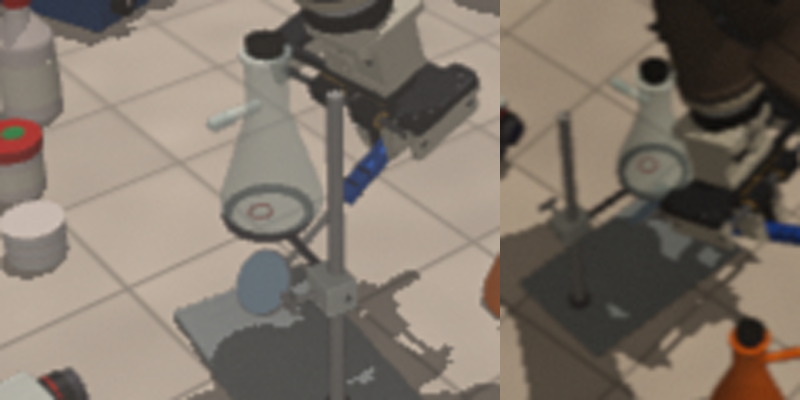

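In the scene crop the glass is at (264,281), where (264,277) was expected. The flaw is at (260,211), where (260,210) was expected. Nothing else is touching, the flask is upright, and the forces are only the mirror's weight, so I'm handing in.

Run:
```python
from h import *
print(get_force(),get_grip_width(),np.abs(get_joint_vel()).max(),get_time_s()); close_job()
```

```text
[ 0.94366367  0.81567208 -0.54451172] 0.015629689525936682 0.0005990034570086862 23.2167
the job is handed in; nothing more can be done
```

The flask's side arm now points at the camera, and the mirror is held under the flaw. I handed the job in at 23.2 s of the 61 s allowed; no verdict is reported.

- **Flask:** I gripped it by the neck and rim, turned it about 132° on the ring without lifting it, and let go. From above, the end of the side arm was about 2–5 mm off the line to the lens, and the flask's axis was about 4 mm from the ring's centre. It looked upright in the last pictures.
- **Mirror:** I picked it up by the blue handle and slid it in from the open side. The glass is straight below the red ring at about 70 mm, tilted about 49° towards the aim point.
- **Last checks:**
  - In the scene view, the glass and flaw appeared within about 4 and 1 enlarged-crop pixels of where I expected them, which is 1–2 mm.
  - The arm was still, the grip width was 15.6 mm, and the wrist force was about 1.4 N, close to the mirror's own weight.
- **Disagreements:** The scene and side cameras differed by about 8 mm in x. I averaged them and checked against the wrist camera. Heights worked out from the two views together read about 5 mm low, so I used the given heights instead.
- **Not checked:** I judged the mirror's tilt from the arm's pose and one picture of the glass, not from the reflection in the lens. I saw no bystander move, but I did not measure them again at the end.

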